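# Take the twine reel off its stand into a bowl

### The arm

A 6-joint arm with a two-finger parallel gripper is mounted at the origin on a cart in front of the work surface, level with it; the furniture and walls round the work are solid. World frame = base frame: x ahead of the robot, y to its left, z up, the work surface at z = 0. Lengths are in m, angles in degrees, forces in N, time in s.
With the tool pointing down it reaches from about 0.4 to 0.825 m from the base axis. Payload 7 kg.
Tool frame: the origin (TCP) lies between the finger pads; the fingertips stand 11 mm ahead of it and the grasp point (between the pads) lies 8 mm behind it; z points along the fingers, y is the direction in which the jaws open and shut (so a half turn about z gives the same grasp; the last joint's range is limited). The gripper opens to 88 mm and grips with 3 to 60 N. Pads are 19 mm wide; open, the fingers measure 130 mm over their backs; the gripper's body (78 mm by 193 mm) begins 47 mm behind the grasp point.
Start: joints at [85.262, 20.546, 0.682, 0, -70.136, -16.507], TCP at [0.245, 0.629, 0.238] pointing down, gripper open.
Joint ranges: [-176.03, 176.03], [-82.01, 121.73], [-58.28, 71.71], [-173.87, 95.51], [-174.79, -0.11], [-173.66, 173.66]. Speed limits (degrees/s): [136.94, 136.94, 172.46, 180, 180, 180].

### API

Orientations are given as [roll, pitch, yaw] about the fixed x, y, z axes, in that order (R = Rz(yaw) Ry(pitch) Rx(roll)).
In Python, from plant import r gives the robot as it stands.
- The arm moves only by the shell command python3 -m inch 'ROWS' [OPENING] [FORCE]. ROWS is JSON, a list of rows, each an object of numbers: "x", "y", "z": the shift along the tool's x, y, z as a fraction of full scale; "yaw": the turn about the tool's z as a fraction of full scale. In form: [{"x": .., "y": .., "z": .., "yaw": ..}, ...]. A call has 1 to 5 rows; each row shifts and turns the pose as measured when the row begins, along the tool's axes as they then stand; what a row does not reach is not made up. Full scale, the value 1, is 0.025 m for a shift and 4 degrees for a turn. A row lasts 1/12 s, in which the tool goes at most 41.7 mm and 7.16 degrees, less where a joint would pass 70% of its speed; a pose out of reach is approached as far as the arm can. A call with a number of a shift or a turn outside -1 to 1 is refused whole. A call with a gripper value outside its range is refused whole. OPENING is the opening, from -1 (shut) to 1 (fully open), set as the call begins (- or left out, the last holds). The fingers move at their own pace and stop on an object; FORCE is the grip in N (left out, the last holds). Time passes only in rows, so rows that do not move let the fingers close. It gives the time, the measured TCP pose, the force and the opening at its end, in the units of the state.
- r.get_state(): the state, without advancing time (a new reading comes with each control period).
- r.capture(name): name is "side" or "top" or "wrist"; returns (picture, depth): 420x560x3 uint8, red, green, blue; 420x560 float32, m along the optical axis (not along the pixel's ray), 0 where there is no reading.
- r.camera_info(name): a dict with "mtx" (3x3 intrinsics, pixels), "pose" (4x4, takes a point from camera to world coordinates). Camera axes: x right, y down, z forward; pixel columns grow to the right and rows downward; lengths in m; the calibration is good to about 2 mm. The wrist camera is an equidistant fisheye: a pixel r from the principal point sees the ray r / f radians off the axis. A picture is of the moment at which its call begins: read the wrist's pose just before it. camera_info takes no time and is no camera call; for the wrist camera it gives the pose at the moment of the call.
- r.close_job(): hands the job in, once; it reports no verdict.
The state is a dict: "time_s": time; "joints": joint angles; "qd": joint speeds; "joint_torque": joint torques, N m; "tcp_pos": TCP position; "eef_rot": TCP orientation; "contact_force": force on the tool from outside, world axes, zero at the start; "moment": the same for the moment, N m; "gripper_width": finger opening in m.
Only numpy, scipy, OpenCV 4.12 (cv2) and the standard library are available. Lean on these libraries where they do the work, as an engineer would, in place of code of your own. Each camera call takes 0.05 s, during which the arm holds its last target. There are 200 camera calls.

### The job

Get the cook's twine ready to carry to the table: swing the guide arm of the twine stand well aside, about a quarter turn, slide the reel straight up off the spindle without shifting the stand, and set it down gently so that it stands upright in the middle of the larger of the two plain bowls. The twine is soft-wound on a thin card tube, so hold the reel lightly and keep it upright; leave the bowls, the mug and the spare reel where they are.

Things in the scene. Friction and masses are not known exactly. Their poses are not given: they have to be found in the camera images.
- stand: twine stand: wooden base slab 190 x 120 x 18 mm, 1.6 kg, standing loose on the worktop; on it an upright steel spindle 20 mm thick, and a thin steel column (12 mm thick, 143 mm high) 95 mm behind the spindle that carries the guide arm. Origin: underside of the base, on the spindle's axis; z up; +x from the spindle to the column
- spindle_tip (a point): centre of the spindle's top end, 118 mm above the worktop; the reel sits on a seat 22 mm above the worktop
- guide_arm (a joint): angle of the guide arm about the column: 0 when its eye stands right over the spindle (where it bars the reel's way up), positive when swung to the stand's +y side, negative to its -y side; -1.8 to 1.8 rad, stiff enough to stay where it is left
- guide_pivot (a point): on the column's axis, at the height of the arm (132 mm above the worktop); the arm is a steel rod 8 mm thick with its eye at 95 mm from here and the knob at 123 mm
- guide_knob (a point): on the axis of the upright black knob at the free end of the guide arm, at the height to grip it (158 mm above the worktop); knob 13 mm thick, from 126 to 173 mm above the worktop
- reel: reel of off-white twine sitting on the spindle: card tube 34 mm outside, 28 mm bore, 88 mm high, with twine wound on it 52 mm thick from 6 to 82 mm above its foot; 0.11 to 0.23 kg. Origin: centre of its underside; z up along the tube. It is crushed by a grip of more than about 50 N per finger
- bowl_cream: the larger plain bowl, cream, 180 mm wide, 82 mm high, loose; flat inner floor 11 mm above the worktop, about 50 mm across, walls flaring from there. Origin: centre of its underside
- bowl_white: the smaller plain bowl, white, 155 mm wide, 70 mm high, bystander. Origin: centre of its underside
- bowl_bird: small bowl with a dark rim, 128 mm wide, 64 mm high, bystander. Origin: centre of its underside
- spare_reel: full reel of the same twine, 70 mm thick, 88 mm high, standing on the worktop, bystander. Origin: centre of its underside
- mug: mug, 78 mm wide, 102 mm high, bystander. Origin: centre of its underside
There are look-alikes about, which are no part of the job. Leave any green, purple or turquoise look-alike of the reel alone.

How it is judged:
By the outcome, as a careful person would: the job done as asked, in the order asked, and still so for the second after the job is handed in, with the robot touching nothing.
It also fails if it takes over 61 s, if anything falls off the work surface, if the arm or the gripper's body presses on something with over 40 N, if the wrist force passes 120 N, or if a joint passes its speed limit or range.

## Working session

There is one attempt and no reset: what is moved stays moved. The work goes in short steps, Python scripts to look and compute and a shell command to move; the robot and the scene stay as the last step left them, time stands still between calls to the robot, and variables do not carry over. Pictures are saved under pics/ and viewed, about 8 in all and at most 12, crops included, and the job is handed in when it is done.

```bash
mkdir -p pics; cat > h.py <<'E'
import numpy as np, cv2
from plant import r
def cap(n):
    i=r.camera_info(n); p,d=r.capture(n); np.savez('pics/%s.npz'%n,p=p,d=d,K=i['mtx'],T=i['pose']); return p,d,np.array(i['mtx']),np.array(i['pose'])
def load(n):
    f=np.load('pics/%s.npz'%n); return f['p'],f['d'],f['K'],f['T']
def cloud(d,K,T):
    v,u=np.indices(d.shape); P=np.stack([(u-K[0,2])/K[0,0]*d,(v-K[1,2])/K[1,1]*d,d],-1)
    W=P@T[:3,:3].T+T[:3,3]; W[d==0]=np.nan; return W
def plane(u,v,z,K,T):
    q=T[:3,:3]@np.linalg.solve(K,[u,v,1.]); return T[:3,3]+q*(z-T[2,3])/q[2]
def st():
    s=r.get_state(); print({k:np.round(s[k],4).tolist() for k in ('time_s','joints','tcp_pos','eef_rot','contact_force','gripper_width')})
E
python3 - <<'E'
from h import *
st()
for n in('top','side'):
    p,d,K,T=cap(n); cv2.imwrite(f'pics/{n}0.png',p[:,:,::-1]); print(n,K.round(1).tolist(),T.round(3).tolist(),(d>0).mean())
E
```

```text
{'time_s': 0.0, 'joints': [85.261, 20.5893, 0.6324, -0.0221, -70.1356, -16.5085], 'tcp_pos': [0.2444, 0.6287, 0.2366], 'eef_rot': [179.9054, -0.0064, -21.255], 'contact_force': [-0.2803, -0.7233, -0.3603], 'gripper_width': 0.0876}
top [[480.8, 0.0, 282.8], [0.0, 480.8, 209.0], [0.0, 0.0, 1.0]] [[-0.4, -0.811, 0.428, -0.257], [-0.917, 0.36, -0.174, 0.408], [-0.013, -0.462, -0.887, 1.649], [0.0, 0.0, 0.0, 1.0]] 0.9961394557823129
side [[511.3, 0.0, 271.2], [0.0, 511.3, 209.6], [0.0, 0.0, 1.0]] [[0.926, -0.193, 0.323, -0.039], [-0.376, -0.447, 0.812, -1.198], [-0.012, -0.874, -0.486, 0.903], [0.0, 0.0, 0.0, 1.0]] 0.9957993197278912
```

View pics/top0.png

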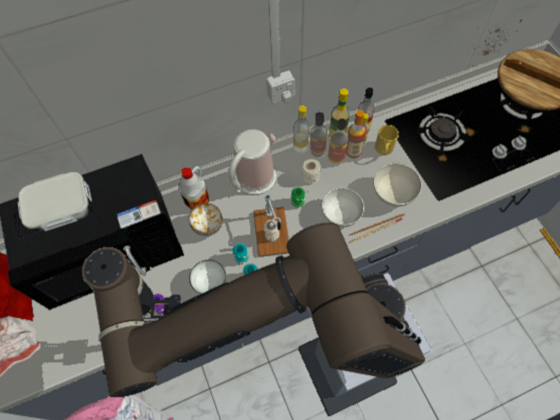

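View pics/side0.png

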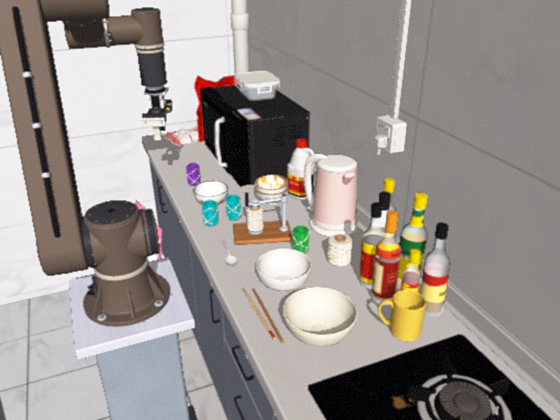

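The top view shows the stand at (270,232), with the cream bowl at (397,185) and a white bowl at (343,207). In the side view the stand is at (262,225) and the cream bowl at (320,316). Next I'll measure positions and view zoomed crops of the stand.

```bash
python3 - <<'E'
from h import *
a=load('top');b=load('side')
c1=cv2.resize(a[0][180:270,225:315],None,fx=4.4,fy=4.4,interpolation=2); c2=cv2.resize(b[0][170:260,215:305],None,fx=4.4,fy=4.4,interpolation=2)
cv2.imwrite('pics/crop.png',np.hstack([c1,c2])[:,:,::-1])
for n,(p,d,K,T) in(('top',a),('side',b)):
    W=cloud(d,K,T); hsv=cv2.cvtColor(p,cv2.COLOR_RGB2HSV)
    # base slab
    z=W[...,2]
    m=(hsv[...,0]<16)&(hsv[...,1]>120)&(z>.008)&(z<.026)
    box=(225,180,315,270) if n=='top' else(215,170,305,260)
    k=np.zeros_like(m);k[box[1]:box[3],box[0]:box[2]]=1;m&=k
    rect=cv2.minAreaRect((W[m][:,:2]*1000).astype(np.float32)); print(n,'slab',rect,np.nanmedian(z[m]))
    k2=k&(z>.03)&(z<.2)
    # all objects: above table, components
    m=((z>.03)&(z<.2)).astype(np.uint8)
    N,L,s,c=cv2.connectedComponentsWithStats(m)
    for i in range(1,N):
        if s[i,4]>60:
            Q=W[L==i]; lo,hi=np.percentile(Q,1,0),np.percentile(Q,99,0); print(c[i].round(),s[i,4],lo.round(3),hi.round(3),((lo+hi)/2).round(3)[:2])
# rim circle fits on cream & white bowls
for n,(p,d,K,T) in(('top',a),('side',b)):
    W=cloud(d,K,T)
    for nm,z0,seed in(('cream',.082,(397,185) if n=='top' else(320,310)),('white',.07,(343,207) if n=='top' else(284,268))):
        S=W[seed[1],seed[0]]; m=(np.abs(W[...,2]-z0)<.006)&(np.hypot(W[...,0]-S[0],W[...,1]-S[1])<.13)
        Q=W[m][:,:2]; A=np.c_[2*Q,np.ones(len(Q))]; x=np.linalg.lstsq(A,(Q**2).sum(1),rcond=None)[0]; print(n,nm,S,len(Q),x[:2],np.sqrt(x[2]+x[0]**2+x[1]**2))
E
```

```text
top slab ((463.4579162597656, 163.91184997558594), (115.70207977294922, 186.5825653076172), 73.70667266845703) 0.018897256932534967
[362. 119.] 18438 [ 0.467 -1.351  0.033] [0.828 0.632 0.198] [ 0.648 -0.36 ]
[441. 129.] 505 [ 0.509 -0.71   0.03 ] [ 0.649 -0.56   0.06 ] [ 0.579 -0.635]
[386. 138.] 451 [ 0.573 -0.448  0.031] [ 0.672 -0.367  0.106] [ 0.622 -0.408]
[464. 135.] 68 [ 0.506 -0.732  0.031] [ 0.549 -0.697  0.061] [ 0.528 -0.714]
[520. 140.] 65 [ 0.401 -0.937  0.03 ] [ 0.439 -0.896  0.049] [ 0.42  -0.916]
[501. 149.] 61 [ 0.398 -0.841  0.03 ] [ 0.434 -0.8    0.047] [ 0.416 -0.82 ]
[252. 174.] 1075 [0.643 0.066 0.033] [0.714 0.24  0.198] [0.678 0.153]
[311. 169.] 334 [ 0.593 -0.105  0.032] [ 0.657 -0.038  0.093] [ 0.625 -0.072]
[398. 180.] 932 [ 0.34  -0.425  0.03 ] [ 0.514 -0.25   0.088] [ 0.427 -0.338]
[297. 195.] 219 [ 0.516 -0.002  0.032] [0.567 0.048 0.092] [0.541 0.023]
[343. 202.] 584 [ 0.352 -0.185  0.03 ] [ 0.505 -0.034  0.077] [ 0.428 -0.11 ]
[271. 222.] 397 [0.409 0.136 0.035] [0.542 0.196 0.173] [0.475 0.166]
[240. 252.] 236 [0.389 0.28  0.03 ] [0.439 0.331 0.096] 
[... 1182 characters left out ...]
 366.] 146 [ 0.616 -0.609  0.031] [ 0.636 -0.558  0.056] [ 0.626 -0.583]
[500. 385.] 176 [ 0.659 -0.671  0.03 ] [ 0.713 -0.662  0.055] [ 0.686 -0.666]
[465. 401.] 1580 [ 0.548 -0.713  0.031] [ 0.646 -0.619  0.046] [ 0.597 -0.666]
[421. 391.] 249 [ 0.504 -0.631  0.03 ] [ 0.55  -0.597  0.055] [ 0.527 -0.614]
top cream [ 0.4471526  -0.36520425  0.01293509] 179 [ 0.43061308 -0.33734092] 0.08914424110152573
top white [ 0.44656327 -0.12819524  0.01136583] 158 [ 0.42567496 -0.12335398] 0.08038884784433166
side cream [ 0.45525364 -0.2874754   0.03084442] 257 [ 0.42639857 -0.33970991] 0.08817743075055293
side white [ 0.44946172 -0.06593928  0.01924113] 328 [ 0.45432776 -0.08995894] 0.0904524357539429
```

View pics/crop.png

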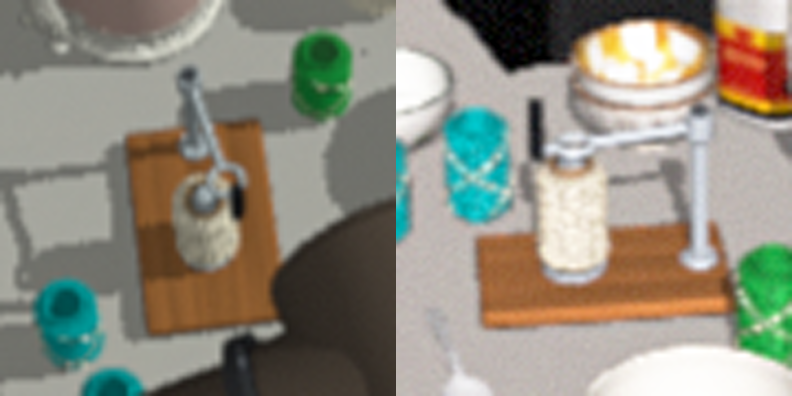

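```bash
python3 - <<'E'
from h import *
a=load('top');b=load('side')
for nm,z,t,s in(('coltop',.143,(267.5,196.8),(284,196)),('colfoot',.022,(268.6,213.6),(283.4,228.6)),('tip',.118,(271.6,223.9),(254.8,203)),('knob',.150,(278.9,225.5),(246.8,199.1))):
    print(nm,plane(*t,z,a[2],a[3]).round(4),plane(*s,z,b[2],b[3]).round(4))
W=cloud(*a[1:]);p=a[0]
# reel: column and knob depth points
for n,(p,d,K,T) in(('top',a),('side',b)):
    W=cloud(d,K,T); box=(225,180,315,270) if n=='top' else(215,170,305,260)
    S=W[box[1]:box[3],box[0]:box[2]].reshape(-1,3);C=p[box[1]:box[3],box[0]:box[2]].reshape(-1,3).astype(int)
    g=(np.hypot(S[:,0]-.47,S[:,1]-.165)<.11)
    dk=g&(C.max(1)<60)&(S[:,2]>.12)&(S[:,2]<.19); print(n,'dark knob',dk.sum(),np.median(S[dk],0).round(4))
    q=g&(S[:,2]>.03)&(S[:,2]<.1)&(C.min(1)>110)&(S[:,0]<.49)
    print('reel',q.sum(),np.percentile(S[q],3,0).round(3),np.percentile(S[q],97,0).round(3))
    q=g&(S[:,2]>.135)&(S[:,2]<.148)&(S[:,0]>.5); print('coltop',q.sum(),np.median(S[q],0).round(4))
E
```

```text
coltop [0.5364 0.1429 0.143 ] [0.5371 0.1371 0.143 ]
colfoot [0.5312 0.1459 0.022 ] [0.5345 0.136  0.022 ]
tip [0.4427 0.1675 0.118 ] [0.4501 0.1737 0.118 ]
knob [0.4122 0.1519 0.15  ] [0.416 0.152 0.15 ]
top dark knob 13 [0.4095 0.1538 0.1618]
reel 74 [0.419 0.15  0.037] [0.435 0.19  0.099]
coltop 35 [0.5302 0.1449 0.1414]
side dark knob 25 [0.4135 0.1485 0.1501]
reel 290 [0.421 0.141 0.033] [0.466 0.173 0.099]
coltop 36 [0.5336 0.1377 0.1408]
```

```bash
cat >> h.py <<'E'
def to(x,y,z,yaw=None):
    from scipy.spatial.transform import Rotation as Ro
    s=r.get_state(); R=Ro.from_euler('xyz',s['eef_rot'],degrees=True).as_matrix()
    d=R.T@(np.array([x,y,z])-s['tcp_pos']); print('t',round(s['time_s'],2),'tcp',np.round(s['tcp_pos'],4),'rot',np.round(s['eef_rot'],1),'F',np.round(s['contact_force'],1),'w',round(float(s['gripper_width']),4),'units to go',(d/.025).round(2), 'yaw units',None if yaw is None else round(-(yaw-s['eef_rot'][2])/4,2))
E
python3 - <<'E'
from h import *
a=load('top');b=load('side')
for n,(p,d,K,T) in(('top',a),('side',b)):
    W=cloud(d,K,T);W=W[np.isfinite(W).all(-1)]
    for y in np.arange(.2,.8,.05):
        for zl in (.2,.28):
            q=W[(abs(W[:,1]-y)<.025)&(W[:,2]>zl)&(W[:,2]<.5)&(W[:,0]>.2)&(W[:,0]<1)]
            if len(q)>5: print(n,round(y,2),zl,q[:,0].min().round(3),q[:,2].max().round(3))
to(.414,.152,.25,-5)
E
```

```text
top 0.2 0.2 0.653 0.499
top 0.2 0.28 0.813 0.499
top 0.25 0.2 0.651 0.499
top 0.25 0.28 0.816 0.499
top 0.3 0.2 0.814 0.5
top 0.3 0.28 0.814 0.5
top 0.35 0.2 0.686 0.5
top 0.35 0.28 0.815 0.5
top 0.4 0.2 0.687 0.5
top 0.4 0.28 0.815 0.5
top 0.45 0.2 0.815 0.5
top 0.45 0.28 0.815 0.5
top 0.5 0.2 0.495 0.5
top 0.5 0.28 0.495 0.5
top 0.55 0.2 0.222 0.5
top 0.55 0.28 0.222 0.5
top 0.6 0.2 0.201 0.5
top 0.6 0.28 0.201 0.5
top 0.65 0.2 0.205 0.5
top 0.65 0.28 0.205 0.5
top 0.7 0.2 0.498 0.5
top 0.7 0.28 0.498 0.5
top 0.75 0.2 0.496 0.5
top 0.75 0.28 0.496 0.5
top 0.8 0.2 0.492 0.5
top 0.8 0.28 0.494 0.5
side 0.2 0.2 0.654 0.5
side 0.2 0.28 0.816 0.5
side 0.25 0.2 0.653 0.499
side 0.25 0.28 0.815 0.499
side 0.3 0.2 0.817 0.5
side 0.3 0.28 0.817 0.5
side 0.35 0.2 0.687 0.5
side 0.35 0.28 0.818 0.5
side 0.4 0.2 0.691 0.5
side 0.4 0.28 0.818 0.5
side 0.45 0.2 0.816 0.5
side 0.45 0.28 0.816 0.5
side 0.5 0.2 0.235 0.499
side 0.5 0.28 0.235 0.499
side 0.55 0.2 0.2 0.5
side 0.55 0.28 0.2 0.5
side 0.6 0.2 0.202 0.5
side 0.6 0.28 0.202 0.5
side 0.65 0.2 0.202 0.498
side 0.65 0.28 0.202 0.498
side 0.7 0.2 0.258 0.5
side 0.7 0.28 0.292 0.5
side 0.75 0.2 0.494 0.498
side 0.75 0.28 0.497 0.498
side 0.8 0.2 0.493 0.5
side 0.8 0.28 0.499 0.5
t 0.1 tcp [0.2445 0.6287 0.2367] rot [179.9  -0.  -21.3] F [ 0.8 -0.1 -0. ] w 0.0878 units to go [13.23 15.31 -0.51] yaw units -4.06
```

```bash
python3 -m inch '[{"x":0.6,"y":1,"z":-0.1},{"x":0.7,"y":1,"z":-0.1},{"x":0.7,"y":1,"z":-0.1},{"x":0.7,"y":1,"z":-0.1},{"x":0.7,"y":1,"z":-0.1}]' -0.4 10; python3 -m inch '[{"x":0.9,"y":1},{"x":0.9,"y":1},{"x":0.9,"y":1},{"x":0.9,"y":1},{"x":0.9,"y":1}]'; python3 -c "
from h import *
to(.414,.152,.25,-5);st()"
```

```text
t 0.1 tcp [0.2445 0.6287 0.2367] rot [179.9  -0.  -21.3] F [ 0.8 -0.1 -0. ] w 0.0878 units to go [13.23 15.31 -0.51] yaw units -4.06
{'time_s': 0.1, 'joints': [85.2614, 20.5877, 0.638, -0.0173, -70.1353, -16.5066], 'tcp_pos': [0.2445, 0.6287, 0.2367], 'eef_rot': [179.9139, -0.0086, -21.251], 'contact_force': [0.8365, -0.1138, -0.0335], 'gripper_width': 0.0878}validation failed for argument at $[0]...
validation failed for argument at $[0]...
```

```bash
python3 -m inch '[{"x":0.6,"y":1,"z":-0.1,"yaw":0},{"x":0.7,"y":1,"z":-0.1,"yaw":0},{"x":0.7,"y":1,"z":-0.1,"yaw":0},{"x":0.7,"y":1,"z":-0.1,"yaw":0},{"x":0.7,"y":1,"z":-0.1,"yaw":0}]' -0.4 10; python3 -m inch '[{"x":0.9,"y":1,"z":0,"yaw":-0.4},{"x":0.9,"y":1,"z":0,"yaw":-0.4},{"x":0.9,"y":1,"z":0,"yaw":-0.4},{"x":0.9,"y":1,"z":0,"yaw":-0.4},{"x":0.9,"y":1,"z":0,"yaw":-0.4}]'; python3 -c "
from h import *
to(.414,.152,.25,-5);st()"
```

```text
time_s: 0.52
tcp_pos: [0.2772, 0.4793, 0.2435]
eef_rot: [179.4, -0.1, -21.0]
contact_force: [0.3, -0.3, 1.0]
gripper_width: 0.0599
time_s: 0.93
tcp_pos: [0.3461, 0.3176, 0.2443]
eef_rot: [179.3, 0.0, -12.6]
contact_force: [0.5, -0.6, 0.4]
gripper_width: 0.0286
t 0.93 tcp [0.3461 0.3176 0.2443] rot [179.3   0.  -12.6] F [ 0.5 -0.6  0.4] w 0.0286 units to go [ 4.09  5.87 -0.16] yaw units -1.89
{'time_s': 0.9333, 'joints': [66.706, 0.8963, -23.2016, 0.0862, -66.5559, 10.6904], 'tcp_pos': [0.3461, 0.3176, 0.2443], 'eef_rot': [179.343, 0.044, -12.5691], 'contact_force': [0.4703, -0.5839, 0.4009], 'gripper_width': 0.0286}
```

```bash
python3 -m inch '[{"x":0.8,"y":1,"z":0,"yaw":-0.4},{"x":0.8,"y":1,"z":0,"yaw":-0.4},{"x":0.8,"y":1,"z":0,"yaw":-0.4},{"x":0.8,"y":1,"z":0,"yaw":-0.4},{"x":0.6,"y":1,"z":0,"yaw":-0.3}]'; python3 -m inch '[{"x":0.3,"y":0.7,"z":0,"yaw":0},{"x":0,"y":0,"z":0,"yaw":0}]'; python3 -c "
from h import *
to(.414,.152,.25,-5)
p,d,K,T=cap('wrist'); cv2.imwrite('pics/w1.png',p[:,:,::-1]);print(K.round(1).tolist(),T.round(3).tolist())"
```

```text
time_s: 1.35
tcp_pos: [0.4208, 0.17, 0.2455]
eef_rot: [179.4, 0.2, -4.5]
contact_force: [0.6, 1.6, 0.4]
gripper_width: 0.0264
time_s: 1.52
tcp_pos: [0.4277, 0.1469, 0.2453]
eef_rot: [179.3, 0.2, -4.6]
contact_force: [-0.5, 0.4, -0.8]
gripper_width: 0.0262
t 1.52 tcp [0.4277 0.1469 0.2453] rot [179.3   0.2  -4.6] F [-0.5  0.4 -0.8] w 0.0262 units to go [-0.56 -0.16 -0.19] yaw units 0.11
[[325.2, 0.0, 283.6], [0.0, 325.2, 209.4], [0.0, 0.0, 1.0]] [[-0.08, -0.956, -0.283, 0.503], [-0.997, 0.08, 0.012, 0.143], [0.011, 0.283, -0.959, 0.393], [0.0, 0.0, 0.0, 1.0]]
```

View pics/w1.png

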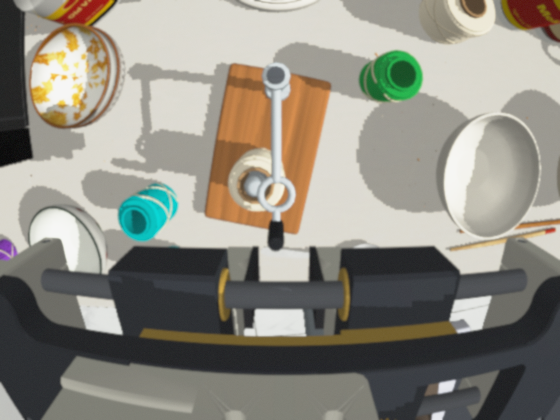

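The wrist view shows the column top at (276,75), the arm eye at (276,193), the spindle tip at (257,186) and the knob from (276,224) to (276,243).

```bash
cat >> h.py <<'E'
def wray(u,v,z,K,T):
    a=np.array([u-K[0,2],v-K[1,2]]);rr=np.hypot(*a);th=rr/K[0,0];q=T[:3,:3]@np.r_[np.sin(th)*a/max(rr,1e-9),np.cos(th)]
    return (T[:3,3]+q*(z-T[2,3])/q[2]).round(4)
E
python3 - <<'E'
from h import *
p,d,K,T=load('wrist')
for nm,u,v,z in(('coltop',276,75,.143),('eye',276,193,.132),('tip',256,185,.118),('knobtop',276,241,.173),('knobbase',276,226,.128)): print(nm,wray(u,v,z,K,T))
hsv=cv2.cvtColor(p,cv2.COLOR_RGB2HSV); m=((hsv[...,0]<16)&(hsv[...,1]>120)).astype(np.uint8); m[:,:195]=0;m[:,340:]=0;m[:60]=0;m[240:]=0
v,u=np.nonzero(m); Q=np.array([wray(a,b,.018,K,T)[:2] for a,b in zip(u,v)]); print(cv2.minAreaRect((Q*1000).astype(np.float32)))
E
```

```text
coltop [0.5353 0.1429 0.143 ]
eye [0.4409 0.1509 0.132 ]
tip [0.4461 0.168  0.118 ]
knobtop [0.4149 0.1527 0.173 ]
knobbase [0.4107 0.1536 0.128 ]
((465.67388916015625, 163.26220703125), (116.33428192138672, 185.3121337890625), 73.74723815917969)
```

```bash
python3 -m inch '[{"x":-0.6,"y":-0.3,"z":0.5,"yaw":0},{"x":0,"y":0,"z":0.5,"yaw":0},{"x":0,"y":0,"z":0,"yaw":0}]'; python3 -c "
from h import *
to(.4125,.153,.15,-5)"
```

```text
time_s: 1.82
tcp_pos: [0.4129, 0.1567, 0.2197]
eef_rot: [179.4, 0.2, -4.8]
contact_force: [0.5, 1.0, 0.4]
gripper_width: 0.0263
t 1.82 tcp [0.4129 0.1567 0.2197] rot [179.4   0.2  -4.8] F [0.5 1.  0.4] w 0.0263 units to go [0.01 0.12 2.79] yaw units 0.05
```

```bash
python3 -m inch '[{"x":0,"y":0.12,"z":0.5,"yaw":0},{"x":0,"y":0,"z":0.6,"yaw":0},{"x":0,"y":0,"z":0.6,"yaw":0},{"x":0,"y":0,"z":0.6,"yaw":0},{"x":0,"y":0,"z":0.4,"yaw":0}]'; python3 -m inch '[{"x":0,"y":0,"z":0.2,"yaw":0}]'; python3 -c "
from h import *
to(.4125,.153,.15,-5)
p,d,K,T=cap('side'); cv2.imwrite('pics/s2.png',cv2.resize(p[120:280,160:340],None,fx=3,fy=3)[:,:,::-1])"
```

```text
time_s: 2.23
tcp_pos: [0.4135, 0.1574, 0.1538]
eef_rot: [179.6, -0.1, -4.5]
contact_force: [0.1, -0.5, -0.2]
gripper_width: 0.0261
time_s: 2.32
tcp_pos: [0.4131, 0.1577, 0.1481]
eef_rot: [179.6, -0.0, -4.5]
contact_force: [-1.3, -0.9, -0.2]
gripper_width: 0.0262
t 2.32 tcp [0.4131 0.1577 0.1481] rot [179.6  -0.   -4.5] F [-1.3 -0.9 -0.2] w 0.0262 units to go [-0.01  0.19 -0.08] yaw units 0.13
```

View pics/s2.png

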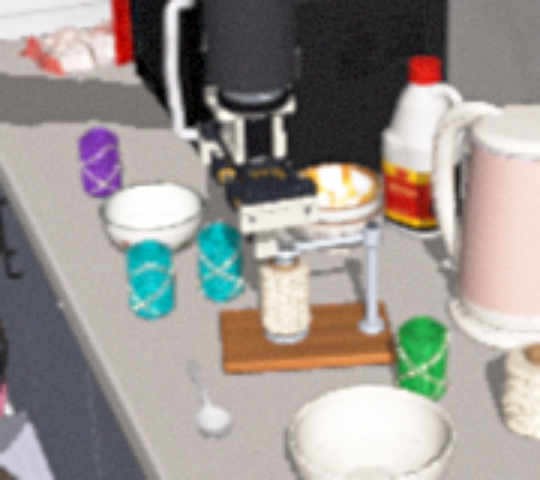

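```bash
cat >> h.py <<'E'
def arc(deg=12):
    c=np.array([.535,.1425]); s=r.get_state(); v=s['tcp_pos'][:2]-c; print('joint deg',163.75-np.degrees(np.arctan2(*v[::-1]))%360,'rad',np.hypot(*v).round(4))
    f=np.degrees(np.arctan2(*v[::-1]))%360+deg; q=c+.123*np.array([np.cos(np.radians(f)),np.sin(np.radians(f))]); to(q[0],q[1],.15,f-180)
E
python3 -m inch '[{"x":0,"y":0.3,"z":0,"yaw":-0.2},{"x":0,"y":0.3,"z":0,"yaw":-0.75},{"x":0,"y":0.3,"z":0,"yaw":-0.75}]' -0.6 5; python3 -c "
from h import *
arc(15)"
```

```text
time_s: 2.62
tcp_pos: [0.4124, 0.137, 0.1489]
eef_rot: [179.5, 0.0, 2.6]
contact_force: [1.3, 0.3, 0.4]
gripper_width: 0.0183
joint deg -18.79972445836458 rad 0.1228
t 2.62 tcp [0.4124 0.137  0.1489] rot [179.5   0.    2.6] F [1.3 0.3 0.4] w 0.0183 units to go [ 0.16  1.27 -0.03] yaw units -3.73
```

```bash
python3 -m inch '[{"x":0.02,"y":0.28,"z":0,"yaw":-0.75},{"x":0.02,"y":0.28,"z":0,"yaw":-0.75},{"x":0.02,"y":0.28,"z":0,"yaw":-0.75},{"x":0.02,"y":0.28,"z":0,"yaw":-0.75},{"x":0.02,"y":0.28,"z":0,"yaw":-0.75}]'; python3 -c "
from h import *
arc(15)"
```

```text
time_s: 3.03
tcp_pos: [0.4218, 0.1045, 0.1534]
eef_rot: [179.6, -0.1, 18.6]
contact_force: [-0.2, -0.0, -1.2]
gripper_width: 0.0177
joint deg -34.81125925886994 rad 0.1194
t 3.03 tcp [0.4218 0.1045 0.1534] rot [ 1.796e+02 -1.000e-01  1.860e+01] F [-0.2 -0.  -1.2] w 0.0177 units to go [0.02 1.27 0.14] yaw units -3.75
```

```bash
python3 -m inch '[{"x":-0.03,"y":0.28,"z":0.1,"yaw":-0.75},{"x":-0.01,"y":0.28,"z":0.05,"yaw":-0.75},{"x":0,"y":0.28,"z":0.02,"yaw":-0.75},{"x":0.02,"y":0.28,"z":0,"yaw":-0.75},{"x":0.02,"y":0.28,"z":0,"yaw":-0.75}]'; python3 -c "
from h import *
arc(15)
p,d,K,T=cap('wrist'); cv2.imwrite('pics/w2.png',p[:,:,::-1])"
```

```text
time_s: 3.45
tcp_pos: [0.4389, 0.0743, 0.1539]
eef_rot: [179.6, -0.3, 34.5]
contact_force: [0.1, 1.0, 0.2]
gripper_width: 0.0175
joint deg -51.60497267538139 rad 0.1179
t 3.45 tcp [0.4389 0.0743 0.1539] rot [179.6  -0.3  34.5] F [0.1 1.  0.2] w 0.0175 units to go [-0.02  1.27  0.17] yaw units -3.96
```

View pics/w2.png

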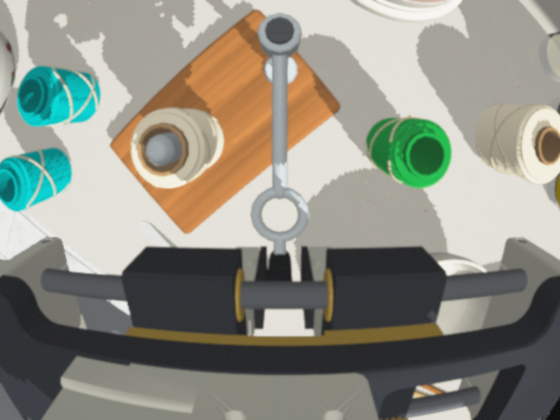

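The arm is following: its eye is at (280,213), well off the spindle at (160,150), and the stand looks unmoved. I'll continue the swing.

```bash
python3 -m inch '[{"x":-0.06,"y":0.3,"z":0.1,"yaw":-0.8},{"x":-0.04,"y":0.3,"z":0.08,"yaw":-0.8},{"x":-0.02,"y":0.3,"z":0.08,"yaw":-0.8},{"x":0,"y":0.3,"z":0.05,"yaw":-0.8},{"x":0,"y":0.3,"z":0.05,"yaw":-0.8}]'; python3 -c "
from h import *
arc(15)"; python3 -m inch '[{"x":-0.04,"y":0.3,"z":0.1,"yaw":-0.8},{"x":-0.02,"y":0.3,"z":0.08,"yaw":-0.8},{"x":-0.02,"y":0.3,"z":0.08,"yaw":-0.8},{"x":0,"y":0.3,"z":0.05,"yaw":-0.8},{"x":0,"y":0.2,"z":0.05,"yaw":-0.8}]'; python3 -c "
from h import *
arc(5)"
```

```text
time_s: 3.92
tcp_pos: [0.4642, 0.0459, 0.1492]
eef_rot: [179.4, -0.5, 51.1]
contact_force: [0.1, 0.0, 0.7]
gripper_width: 0.0177
joint deg -70.00158013992092 rad 0.1198
t 3.92 tcp [0.4642 0.0459 0.1492] rot [179.4  -0.5  51.1] F [0.1 0.  0.7] w 0.0177 units to go [ 0.1   1.27 -0.02] yaw units -4.42
time_s: 4.33
tcp_pos: [0.4956, 0.0269, 0.144]
eef_rot: [179.1, -0.4, 67.6]
contact_force: [0.7, 0.2, 0.6]
gripper_width: 0.0177
joint deg -87.4122993465015 rad 0.1221
t 4.33 tcp [0.4956 0.0269 0.144 ] rot [179.1  -0.4  67.6] F [0.7 0.2 0.6] w 0.0177 units to go [ 0.01  0.43 -0.23] yaw units -2.15
```

```bash
python3 -m inch '[{"x":0,"y":0.22,"z":-0.1,"yaw":-0.6},{"x":0,"y":0.2,"z":-0.1,"yaw":-0.4},{"x":0,"y":0,"z":0,"yaw":0}]';  python3 -c "
from h import *
arc(0)"; python3 -m inch '[{"x":0,"y":0,"z":0,"yaw":0},{"x":0,"y":0,"z":-0.3,"yaw":0},{"x":0,"y":0,"z":-0.7,"yaw":0},{"x":0,"y":0,"z":-1,"yaw":0},{"x":0,"y":0,"z":-1,"yaw":0}]' -0.4;python3 -m inch '[{"x":0,"y":-0.5,"z":-0.5,"yaw":1},{"x":0,"y":-0.7,"z":-0.2,"yaw":1},{"x":0,"y":-0.8,"z":0,"yaw":1},{"x":0,"y":-0.8,"z":0,"yaw":1},{"x":0,"y":-0.8,"z":0,"yaw":1}]'; python3 -c "
from h import *
to(.444,.169,.24,-16.25);p,d,K,T=cap('wrist'); cv2.imwrite('pics/w3.png',p[:,:,::-1])"
```

```text
time_s: 4.58
tcp_pos: [0.5068, 0.024, 0.1506]
eef_rot: [179.1, -0.4, 71.7]
contact_force: [0.4, -0.7, -0.4]
gripper_width: 0.018
joint deg -92.86618129381912 rad 0.1218
t 4.58 tcp [0.5068 0.024  0.1506] rot [179.1  -0.4  71.7] F [ 0.4 -0.7 -0.4] w 0.018 units to go [-0.05  0.    0.02] yaw units -1.22
time_s: 5.0
tcp_pos: [0.5018, 0.0243, 0.2249]
eef_rot: [179.6, -0.0, 71.3]
contact_force: [0.4, 0.3, 0.3]
gripper_width: 0.0261
time_s: 5.42
tcp_pos: [0.4237, 0.0676, 0.2516]
eef_rot: [179.2, -0.8, 50.0]
contact_force: [-0.2, 1.8, -0.2]
gripper_width: 0.0263
t 5.42 tcp [0.4237 0.0676 0.2516] rot [179.2  -0.8  50. ] F [-0.2  1.8 -0.2] w 0.0263 units to go [ 3.62 -1.99  0.48] yaw units 16.57
```

View pics/w3.png

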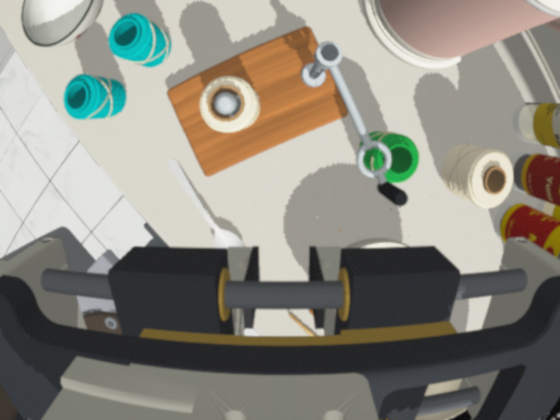

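The guide arm now stands at right angles, with its eye at (373,158). The reel at (226,104) is clear above. Next I turn back and centre over it.

```bash
python3 -c "
from h import *
p,d,K,T=load('wrist')
print('tip',wray(226,104,.118,K,T),'col',wray(328,54,.143,K,T),'eye',wray(373,158,.132,K,T))"
python3 -m inch '[{"x":0.2,"y":-0.2,"z":0,"yaw":1},{"x":0.2,"y":-0.2,"z":0,"yaw":1},{"x":0.2,"y":-0.2,"z":0,"yaw":1},{"x":0.2,"y":-0.2,"z":0,"yaw":1},{"x":0.2,"y":-0.2,"z":0,"yaw":1}]' 0.7 8;python3 -m inch '[{"x":0,"y":-0.2,"z":0,"yaw":1},{"x":0,"y":-0.2,"z":0,"yaw":1},{"x":0,"y":-0.2,"z":0,"yaw":1},{"x":0,"y":-0.2,"z":0,"yaw":1},{"x":0,"y":-0.2,"z":0,"yaw":1}]'; python3 -c "
from h import *
to(.444,.169,.24,-16.25)"
```

```text
tip [0.4444 0.1673 0.118 ] col [0.5341 0.1431 0.143 ] eye [0.5115 0.0517 0.132 ]
time_s: 5.88
tcp_pos: [0.4202, 0.1056, 0.2567]
eef_rot: [179.7, -1.5, 28.7]
contact_force: [-0.3, 0.1, -0.7]
gripper_width: 0.0539
time_s: 6.3
tcp_pos: [0.41, 0.131, 0.2603]
eef_rot: [-179.6, -1.7, 7.4]
contact_force: [0.7, 0.6, 0.4]
gripper_width: 0.0744
t 6.3 tcp [0.41   0.131  0.2603] rot [-179.6   -1.7    7.4] F [0.7 0.6 0.4] w 0.0744 units to go [ 1.52 -1.33  0.86] yaw units 5.92
```

```bash
python3 -m inch '[{"x":0.2,"y":-0.25,"z":0,"yaw":1},{"x":0.3,"y":-0.25,"z":0,"yaw":1},{"x":0.4,"y":-0.2,"z":0,"yaw":1},{"x":0.4,"y":-0.2,"z":0,"yaw":1},{"x":0.3,"y":-0.1,"z":0,"yaw":1}]' 0.7 8; python3 -m inch '[{"x":0,"y":0,"z":0,"yaw":0.5},{"x":0,"y":0,"z":0,"yaw":0}]'; python3 -c "
from h import *
to(.444,.168,.103,-16.25)"
```

```text
time_s: 6.72
tcp_pos: [0.448, 0.1565, 0.266]
eef_rot: [-178.8, -1.6, -13.8]
contact_force: [-0.0, 0.4, 0.1]
gripper_width: 0.0746
time_s: 6.88
tcp_pos: [0.4488, 0.1573, 0.2671]
eef_rot: [-178.7, -1.6, -16.2]
contact_force: [-0.2, -0.5, 0.2]
gripper_width: 0.0745
t 6.88 tcp [0.4488 0.1573 0.2671] rot [-178.7   -1.6  -16.2] F [-0.2 -0.5  0.2] w 0.0745 units to go [-0.48 -0.21  6.56] yaw units 0.01
```

```bash
python3 -m inch '[{"x":-0.4,"y":-0.3,"z":0.5,"yaw":0},{"x":-0.1,"y":-0.1,"z":0.9,"yaw":0},{"x":0,"y":0,"z":0.9,"yaw":0},{"x":0,"y":0,"z":0.6,"yaw":0},{"x":0,"y":0,"z":0,"yaw":0}]'; python3 -c "
from h import *
to(.444,.168,.087,-16.25)
p,d,K,T=cap('wrist'); cv2.imwrite('pics/w4.png',p[:,:,::-1])"
```

```text
time_s: 7.3
tcp_pos: [0.4414, 0.1729, 0.1963]
eef_rot: [-178.4, -1.8, -16.0]
contact_force: [-0.4, -0.8, 0.1]
gripper_width: 0.0743
t 7.3 tcp [0.4414 0.1729 0.1963] rot [-178.4   -1.8  -16. ] F [-0.4 -0.8  0.1] w 0.0743 units to go [0.02 0.29 4.37] yaw units 0.06
```

```bash
python3 -m inch '[{"x":0,"y":0.25,"z":0.5,"yaw":0},{"x":0,"y":0.1,"z":0.8,"yaw":0},{"x":0,"y":0,"z":0.6,"yaw":0},{"x":0,"y":0,"z":0,"yaw":0}]'; python3 -c "
from h import *
to(.444,.168,.087,-16.25)
p,d,K,T=cap('wrist'); cv2.imwrite('pics/w4.png',p[:,:,::-1])"
```

```text
time_s: 7.68
tcp_pos: [0.4438, 0.1675, 0.1552]
eef_rot: [-177.9, -2.2, -15.8]
contact_force: [-0.6, -1.1, 0.3]
gripper_width: 0.0742
t 7.68 tcp [0.4438 0.1675 0.1552] rot [-177.9   -2.2  -15.8] F [-0.6 -1.1  0.3] w 0.0742 units to go [-0.1   0.08  2.72] yaw units 0.11
```

View pics/w4.png

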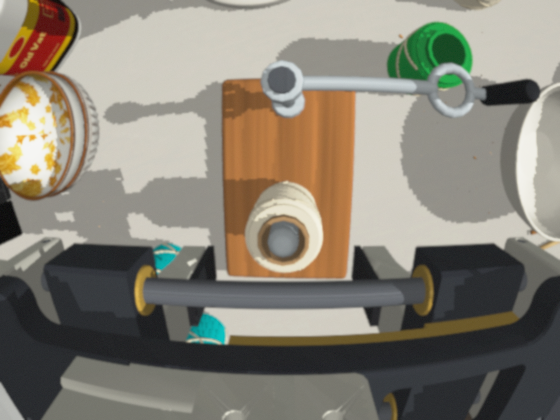

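The reel is centred between the pads, with the tube at (283,240). The tool tilt has been creeping (about 3°), so I'll check where it comes from.

```bash
python3 -c "
from h import *
st()"; python3 -m inch '[{"x":0,"y":0,"z":0,"yaw":0},{"x":0,"y":0,"z":0,"yaw":0},{"x":0,"y":0,"z":0,"yaw":0},{"x":0,"y":0,"z":0,"yaw":0}]'; python3 -c "
from h import *
st()"
```

```text
{'time_s': 7.7333, 'joints': [45.3036, 3.8622, -33.1726, 1.2303, -50.0326, 28.1828], 'tcp_pos': [0.4444, 0.1679, 0.1566], 'eef_rot': [-177.8839, -2.2474, -15.789], 'contact_force': [0.3181, 0.132, 0.7234], 'gripper_width': 0.0744}
time_s: 8.07
tcp_pos: [0.4466, 0.1696, 0.1621]
eef_rot: [-177.6, -2.5, -15.7]
contact_force: [0.2, -0.0, 0.2]
gripper_width: 0.0746
{'time_s': 8.0667, 'joints': [45.3236, 3.5258, -32.7632, 1.3196, -50.3888, 28.1972], 'tcp_pos': [0.4466, 0.1696, 0.1621], 'eef_rot': [-177.58, -2.5034, -15.7201], 'contact_force': [0.1928, -0.0266, 0.2194], 'gripper_width': 0.0746}
```

```bash
cat >> h.py <<'E'
def tilt():
    from scipy.spatial.transform import Rotation as Ro
    s=r.get_state(); z=Ro.from_euler('xyz',s['eef_rot'],degrees=True).as_matrix()[:,2]; print('lean deg',np.degrees(z[:2]).round(2),'j',np.round(s['joints'],2),'z',np.round(s['tcp_pos'],4),'tau',np.round(s['joint_torque'],1))
E
python3 -c "
from h import *
tilt()"; for i in 1 ; do python3 -m inch '[{"x":0,"y":0,"z":-1,"yaw":0},{"x":0,"y":0,"z":-1,"yaw":0}]'|head -1; python3 -c "
from h import *
tilt()"; done;  python3 -m inch '[{"x":0,"y":0,"z":0,"yaw":0}]'|head -1; python3 -c "
from h import *
tilt()";  python3 -m inch '[{"x":0,"y":0,"z":0,"yaw":0},{"x":0,"y":0,"z":0,"yaw":0}]'|head -1; python3 -c "
from h import *
tilt()"
```

```text
lean deg [3.06 1.65] j [ 45.32   3.53 -32.76   1.32 -50.39  28.2 ] z [0.4466 0.1696 0.1621] tau [ -0.  -30.4  25.4   6.    0.3   0. ]
time_s: 8.23
lean deg [2.72 1.39] j [ 45.45   0.42 -28.94   1.14 -57.74  28.27] z [0.4419 0.1668 0.2099] tau [ -0.3 -25.3  24.5   6.1   1.5  -0. ]
time_s: 8.32
lean deg [3.04 1.6 ] j [ 45.46   0.16 -28.6    1.23 -57.97  28.27] z [0.4437 0.168  0.2146] tau [ -0.2 -27.4  26.6   6.   -0.8   0. ]
time_s: 8.48
lean deg [3.21 1.77] j [ 45.47  -0.   -28.51   1.23 -57.99  28.27] z [0.4443 0.1686 0.2165] tau [ -0.  -28.1  27.9   6.6   0.1   0. ]
```

```bash
python3 -m inch '[{"x":0,"y":0,"z":1,"yaw":-1},{"x":0,"y":0,"z":1,"yaw":-1},{"x":0,"y":0,"z":0.8,"yaw":-1}]'; python3 -c "
from h import *
tilt();to(.444,.168,.087,8)"
```

```text
time_s: 8.73
tcp_pos: [0.4509, 0.1729, 0.149]
eef_rot: [-177.6, -3.6, -3.4]
contact_force: [-0.5, -0.2, -0.1]
gripper_width: 0.0746
lean deg [3.68 2.17] j [ 45.28   4.47 -33.85   1.48 -47.56  40.47] z [0.4509 0.1729 0.149 ] tau [ -0.  -34.5  26.    5.9  -0.7  -1.5]
t 8.73 tcp [0.4509 0.1729 0.149 ] rot [-177.6   -3.6   -3.4] F [-0.5 -0.2 -0.1] w 0.0746 units to go [-0.42  0.31  2.45] yaw units -2.84
```

```bash
python3 -m inch '[{"x":-0.42,"y":0.3,"z":0.4,"yaw":-1},{"x":-0.05,"y":0.05,"z":0.7,"yaw":-1},{"x":-0.05,"y":0,"z":0.7,"yaw":-0.5}]'; python3 -c "
from h import *
tilt();to(.444,.168,.087,8)"
```

```text
time_s: 8.98
tcp_pos: [0.439, 0.1651, 0.0983]
eef_rot: [-178.4, -3.8, 7.3]
contact_force: [-0.3, -0.3, 0.3]
gripper_width: 0.0745
lean deg [3.53 2.04] j [ 45.68   7.18 -39.12   1.72 -39.78  50.36] z [0.439  0.1651 0.0983] tau [ -0.3 -35.2  22.5   5.   -0.8  -0.1]
t 8.98 tcp [0.439  0.1651 0.0983] rot [-178.4   -3.8    7.3] F [-0.3 -0.3  0.3] w 0.0745 units to go [ 0.18 -0.08  0.47] yaw units -0.18
```

```bash
python3 -m inch '[{"x":0.2,"y":-0.08,"z":0.5,"yaw":0},{"x":0,"y":0,"z":0.1,"yaw":0},{"x":0,"y":0,"z":0.06,"yaw":0},{"x":0,"y":0,"z":0.06,"yaw":0},{"x":0,"y":0,"z":0.03,"yaw":0}]' -0.3 10; python3 -c "
from h import *
tilt();to(.444,.168,.087,8)"
```

```text
time_s: 9.4
tcp_pos: [0.4419, 0.1658, 0.0748]
eef_rot: [-178.7, -3.3, 7.4]
contact_force: [-2.2, -1.4, 7.8]
gripper_width: 0.0529
lean deg [3.14 1.68] j [ 45.43   9.85 -39.98   1.77 -36.78  50.62] z [0.4419 0.1658 0.0748] tau [ -0.1 -31.2  19.7   4.3   1.2   0. ]
t 9.4 tcp [0.4419 0.1658 0.0748] rot [-178.7   -3.3    7.4] F [-2.2 -1.4  7.8] w 0.0529 units to go [ 0.12 -0.09 -0.48] yaw units -0.15
```

```bash
python3 -m inch '[{"x":0,"y":0,"z":-0.1,"yaw":0},{"x":0.02,"y":-0.01,"z":-0.3,"yaw":0},{"x":0.04,"y":-0.02,"z":-0.5,"yaw":0}]'; python3 -c "
from h import *
tilt();to(.442,.166,.200,8)"
```

```text
time_s: 9.65
tcp_pos: [0.4409, 0.1654, 0.0975]
eef_rot: [-178.8, -3.2, 7.3]
contact_force: [0.6, 0.1, -2.2]
gripper_width: 0.0524
lean deg [3.01 1.6 ] j [ 45.46   7.79 -38.4    1.57 -40.56  50.74] z [0.4409 0.1654 0.0975] tau [ -0.1 -31.8  21.4   5.4   1.3  -0. ]
t 9.65 tcp [0.4409 0.1654 0.0975] rot [-178.8   -3.2    7.3] F [ 0.6  0.1 -2.2] w 0.0524 units to go [ 0.28 -0.11 -4.09] yaw units -0.17
```

Lifting, with about 2 N of load on the tool. Continuing.

```bash
python3 -m inch '[{"x":0.06,"y":-0.02,"z":-0.8,"yaw":0},{"x":0.06,"y":-0.02,"z":-0.9,"yaw":0},{"x":0.06,"y":-0.02,"z":-0.9,"yaw":0}]'; python3 -c "
from h import *
tilt();to(.442,.166,.215,8)"; python3 -m inch '[{"x":0.07,"y":-0.03,"z":-0.9,"yaw":0},{"x":0.06,"y":-0.02,"z":-0.9,"yaw":0},{"x":0,"y":0,"z":-0.2,"yaw":0}]'; python3 -c "
from h import *
tilt();to(.427,-.339,.22,8)
p,d,K,T=cap('wrist'); p2,*_=cap('side');cv2.imwrite('pics/w5.png',np.hstack([cv2.resize(p,(450,338)),cv2.resize(p2[100:380,130:410],(338,338))])[:,:,::-1])"
```

```text
time_s: 9.9
tcp_pos: [0.4401, 0.1645, 0.1654]
eef_rot: [-178.9, -3.0, 7.3]
contact_force: [1.1, 0.3, -3.5]
gripper_width: 0.0531
lean deg [2.85 1.52] j [ 45.42   2.67 -33.15   1.24 -51.11  51.15] z [0.4401 0.1645 0.1654] tau [ -0.2 -28.3  24.4   6.2   1.5  -0. ]
t 9.9 tcp [0.4401 0.1645 0.1654] rot [-178.9   -3.     7.3] F [ 1.1  0.3 -3.5] w 0.0531 units to go [ 0.19 -0.09 -1.98] yaw units -0.18
time_s: 10.15
tcp_pos: [0.441, 0.1649, 0.2245]
eef_rot: [-178.6, -3.4, 7.3]
contact_force: [0.8, 0.2, -0.7]
gripper_width: 0.0529
lean deg [3.18 1.8 ] j [ 45.39  -0.86 -28.21   1.16 -59.14  51.36] z [0.441  0.1649 0.2245] tau [ -0.2 -26.1  27.3   6.4  -0.3   0. ]
t 10.15 tcp [0.441  0.1649 0.2245] rot [-178.6   -3.4    7.3] F [ 0.8  0.2 -0.7] w 0.0529 units to go [-3.11 19.92 -0.49] yaw units -0.18
```

View pics/w5.png

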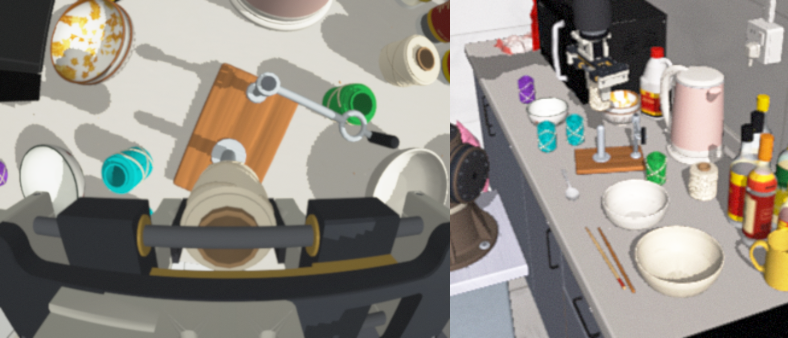

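The reel is held at (225,230) in the wrist picture and is clear of the bare spindle. The stand looks unmoved and the guide arm is aside. Now across to the cream bowl.

```bash
python3 -m inch '[{"x":-0.1,"y":0.5,"z":0,"yaw":0},{"x":-0.14,"y":0.9,"z":0,"yaw":0},{"x":-0.14,"y":1,"z":0,"yaw":0},{"x":-0.14,"y":1,"z":0,"yaw":0},{"x":-0.14,"y":1,"z":0,"yaw":0}]'; python3 -c "
from h import *
tilt();to(.427,-.339,.22,8)"; python3 -m inch '[{"x":-0.16,"y":1,"z":0,"yaw":0},{"x":-0.16,"y":1,"z":0,"yaw":0},{"x":-0.16,"y":1,"z":0,"yaw":0},{"x":-0.16,"y":1,"z":0,"yaw":0},{"x":-0.16,"y":1,"z":0,"yaw":0}]'; python3 -c "
from h import *
tilt();to(.427,-.339,.22,8)"
```

```text
time_s: 10.67
tcp_pos: [0.4334, 0.0498, 0.2128]
eef_rot: [-178.7, -2.8, 7.5]
contact_force: [0.9, -0.6, -0.9]
gripper_width: 0.0527
lean deg [2.61 1.64] j [ 3.267e+01 -3.430e+00 -3.178e+01  3.000e-02 -5.857e+01  6.489e+01] z [0.4334 0.0498 0.2128] tau [  4.9 -23.6  28.5   6.8   0.2  -1.3]
t 10.67 tcp [0.4334 0.0498 0.2128] rot [-178.7   -2.8    7.5] F [ 0.9 -0.6 -0.9] w 0.0527 units to go [-2.28 15.37 -0.75] yaw units -0.11
time_s: 11.08
tcp_pos: [0.4219, -0.0859, 0.2018]
eef_rot: [-178.8, -2.1, 7.5]
contact_force: [1.0, -0.8, -1.8]
gripper_width: 0.0525
lean deg [1.9  1.51] j [ 13.99  -2.6  -32.04  -1.18 -58.37  84.18] z [ 0.4219 -0.0859  0.2018] tau [  5.1 -25.8  27.2   6.6   0.1  -1.4]
t 11.08 tcp [ 0.4219 -0.0859  0.2018] rot [-178.8   -2.1    7.5] F [ 1.  -0.8 -1.8] w 0.0525 units to go [-1.1  10.05 -0.99] yaw units -0.11
```

```bash
python3 -m inch '[{"x":-0.1,"y":1,"z":-0.15,"yaw":0},{"x":-0.1,"y":1,"z":-0.15,"yaw":0},{"x":-0.1,"y":1,"z":-0.15,"yaw":0},{"x":-0.1,"y":1,"z":-0.15,"yaw":0},{"x":-0.1,"y":1,"z":-0.15,"yaw":0}]'; python3 -m inch '[{"x":-0.1,"y":1,"z":-0.1,"yaw":0},{"x":-0.1,"y":0.9,"z":-0.1,"yaw":0},{"x":0,"y":0.6,"z":0,"yaw":0}]'; python3 -c "
from h import *
tilt();to(.427,-.339,.20,8)"
```

```text
time_s: 11.5
tcp_pos: [0.4157, -0.2195, 0.2096]
eef_rot: [-178.5, -1.3, 7.4]
contact_force: [0.2, 0.1, -1.8]
gripper_width: 0.053
time_s: 11.75
tcp_pos: [0.4138, -0.2871, 0.2087]
eef_rot: [-178.3, -0.9, 7.3]
contact_force: [1.2, 0.2, -1.0]
gripper_width: 0.0522
lean deg [0.65 1.78] j [-13.86   5.91 -21.76  -2.14 -62.14 112.15] z [ 0.4138 -0.2871  0.2087] tau [  1.5 -38.4  27.2   6.6  -0.1  -0.3]
t 11.75 tcp [ 0.4138 -0.2871  0.2087] rot [-178.3   -0.9    7.3] F [ 1.2  0.2 -1. ] w 0.0522 units to go [0.25 2.14 0.29] yaw units -0.18
```

```bash
python3 -m inch '[{"x":0.1,"y":0.9,"z":0,"yaw":0},{"x":0.1,"y":0.8,"z":0,"yaw":0},{"x":0.1,"y":0.2,"z":0,"yaw":0},{"x":0,"y":0,"z":0,"yaw":0}]'; python3 -c "
from h import *
tilt();to(.4275,-.3385,.15,8)
p,d,K,T=cap('wrist'); p2,*_=cap('side');cv2.imwrite('pics/w6.png',np.hstack([cv2.resize(p,(450,338)),cv2.resize(p2[200:400,230:430],(338,338))])[:,:,::-1])"
```

```text
time_s: 12.08
tcp_pos: [0.4213, -0.3378, 0.2001]
eef_rot: [-177.9, -0.3, 6.9]
contact_force: [0.4, 1.0, -1.7]
gripper_width: 0.0527
lean deg [0.03 2.09] j [-19.37  10.31 -17.62  -2.23 -62.75 117.35] z [ 0.4213 -0.3378  0.2001] tau [ -0.4 -42.9  28.7   6.8  -0.    0.2]
t 12.08 tcp [ 0.4213 -0.3378  0.2001] rot [-177.9   -0.3    6.9] F [ 0.4  1.  -1.7] w 0.0527 units to go [0.23 0.13 2.  ] yaw units -0.27
```

View pics/w6.png

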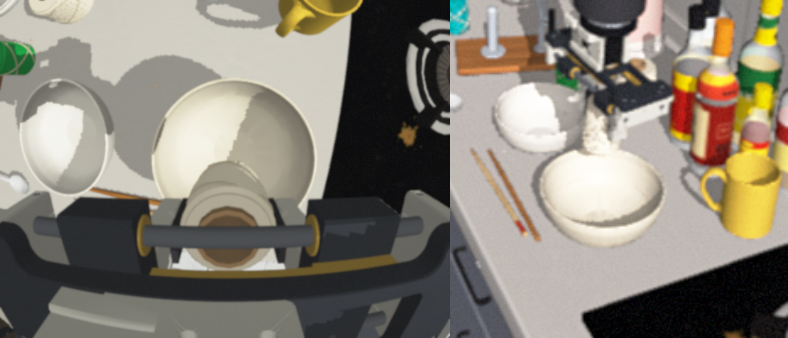

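```bash
python3 - <<'E'
from h import *
from scipy.optimize import least_squares as ls
cap('top')
for n in('side','top'):
    p,d,K,T=load(n);W=cloud(d,K,T).reshape(-1,3);C=p.reshape(-1,3).astype(int)
    for lo,hi in((.152,.166),(.166,.18)):
        m=(np.hypot(W[:,0]-.421,W[:,1]+.338)<.045)&(W[:,2]>lo)&(W[:,2]<hi)
        Q=W[m]
        if len(Q)<15: print(n,lo,len(Q));continue
        f=ls(lambda c:np.hypot(Q[:,0]-c[0],Q[:,1]-c[1])-.026,[.421,-.338],loss='soft_l1',f_scale=.002); print(n,lo,len(Q),f.x.round(4),np.abs(f.fun).mean().round(4))
    m=(np.hypot(W[:,0]-.421,W[:,1]+.338)<.045)&(W[:,2]>.12)&(W[:,2]<.17); print('zmin',W[m][:,2].min() if m.any() else None)
E
```

```text
side 0.152 75 [ 0.4244 -0.3347] 0.0013
side 0.166 97 [ 0.4251 -0.3353] 0.0013
zmin 0.14677651918278323
top 0.152 0
top 0.166 0
zmin None
```

```bash
python3 -m inch '[{"x":0.12,"y":0.25,"z":0.7,"yaw":0},{"x":0,"y":0.05,"z":0.9,"yaw":0},{"x":0,"y":0.05,"z":0.9,"yaw":0},{"x":0,"y":0.03,"z":0.4,"yaw":0}]'; python3 -c "
from h import *
tilt();to(.4238,-.3423,.064,8)"
```

```text
time_s: 12.57
tcp_pos: [0.4276, -0.3405, 0.1305]
eef_rot: [-178.2, -0.8, 7.3]
contact_force: [-0.5, -0.7, -1.9]
gripper_width: 0.0526
lean deg [0.57 1.89] j [-19.41  14.48 -22.27  -2.45 -53.36 118.18] z [ 0.4276 -0.3405  0.1305] tau [ -0.1 -48.2  27.2   6.5   0.2  -0. ]
t 12.57 tcp [ 0.4276 -0.3405  0.1305] rot [-178.2   -0.8    7.3] F [-0.5 -0.7 -1.9] w 0.0526 units to go [-0.2   0.14  2.65] yaw units -0.18
```

```bash
python3 -m inch '[{"x":-0.2,"y":0.1,"z":0.5,"yaw":0},{"x":0,"y":0.03,"z":0.7,"yaw":0},{"x":0,"y":0.03,"z":0.5,"yaw":0},{"x":0,"y":0,"z":0.1,"yaw":0}]'; python3 -c "
from h import *
tilt();to(.4238,-.3423,.064,8)"
```

```text
time_s: 12.9
tcp_pos: [0.423, -0.3403, 0.084]
eef_rot: [-178.2, -0.8, 7.5]
contact_force: [0.0, -0.1, -1.8]
gripper_width: 0.0524
lean deg [0.55 1.9 ] j [-19.57  17.39 -25.5   -2.69 -47.26 118.96] z [ 0.423  -0.3403  0.084 ] tau [ -0.1 -48.4  23.8   5.7   0.5   0. ]
t 12.9 tcp [ 0.423  -0.3403  0.084 ] rot [-178.2   -0.8    7.5] F [ 0.  -0.1 -1.8] w 0.0524 units to go [0.01 0.11 0.8 ] yaw units -0.11
```

```bash
python3 -m inch '[{"x":0,"y":0.1,"z":0.35,"yaw":0},{"x":0,"y":0.03,"z":0.2,"yaw":0},{"x":0,"y":0,"z":0.08,"yaw":0}]'; python3 -c "
from h import *
tilt();to(.4238,-.3423,.064,8)"
```

```text
time_s: 13.15
tcp_pos: [0.4246, -0.3423, 0.0688]
eef_rot: [-178.3, -0.9, 7.7]
contact_force: [-0.8, -0.4, -1.4]
gripper_width: 0.0526
lean deg [0.64 1.85] j [-19.71  18.68 -26.09  -2.75 -45.28 119.36] z [ 0.4246 -0.3423  0.0688] tau [ -0.  -49.1  22.4   5.3   0.1   0. ]
t 13.15 tcp [ 0.4246 -0.3423  0.0688] rot [-178.3   -0.9    7.7] F [-0.8 -0.4 -1.4] w 0.0526 units to go [-0.04  0.    0.19] yaw units -0.08
```

```bash
python3 -m inch '[{"x":0,"y":0,"z":0.12,"yaw":0},{"x":0,"y":0,"z":0.1,"yaw":0}]'; python3 -c "
from h import *
tilt();to(.4238,-.3423,.064,8)"
```

```text
time_s: 13.32
tcp_pos: [0.4254, -0.3424, 0.064]
eef_rot: [-178.3, -1.0, 7.7]
contact_force: [-3.2, 2.2, 13.0]
gripper_width: 0.0529
lean deg [0.72 1.8 ] j [-19.67  19.06 -26.34  -2.76 -44.57 119.38] z [ 0.4254 -0.3424  0.064 ] tau [  0.4 -44.2  20.9   4.4   1.1  -0. ]
t 13.32 tcp [ 0.4254 -0.3424  0.064 ] rot [-178.3   -1.     7.7] F [-3.2  2.2 13. ] w 0.0529 units to go [-0.06 -0.01  0.  ] yaw units -0.07
```

Touched down (13 N, just enough to seat it). Easing off and releasing.

```bash
python3 -m inch '[{"x":0,"y":0,"z":-0.02,"yaw":0}]'; python3 -m inch '[{"x":0,"y":0,"z":0,"yaw":0},{"x":0,"y":0,"z":0,"yaw":0},{"x":0,"y":0,"z":0,"yaw":0}]' 0.45; python3 -c "
from h import *
tilt();to(.4238,-.3423,.064,8)
p2,*_=cap('side');cv2.imwrite('pics/s7.png',cv2.resize(p2[200:400,230:430],(500,500))[:,:,::-1])"
```

```text
time_s: 13.4
tcp_pos: [0.4257, -0.3425, 0.0648]
eef_rot: [-178.3, -1.0, 7.7]
contact_force: [0.4, -0.5, -1.9]
gripper_width: 0.0527
time_s: 13.65
tcp_pos: [0.4267, -0.343, 0.066]
eef_rot: [-178.4, -1.1, 7.8]
contact_force: [0.2, -0.8, -0.8]
gripper_width: 0.0626
lean deg [0.88 1.71] j [-19.67  18.92 -26.22  -2.71 -44.64 119.37] z [ 0.4267 -0.343   0.066 ] tau [  0.  -48.4  21.7   5.    0.1   0. ]
t 13.65 tcp [ 0.4267 -0.343   0.066 ] rot [-178.4   -1.1    7.8] F [ 0.2 -0.8 -0.8] w 0.0626 units to go [-0.11 -0.04  0.08] yaw units -0.06
```

View pics/s7.png

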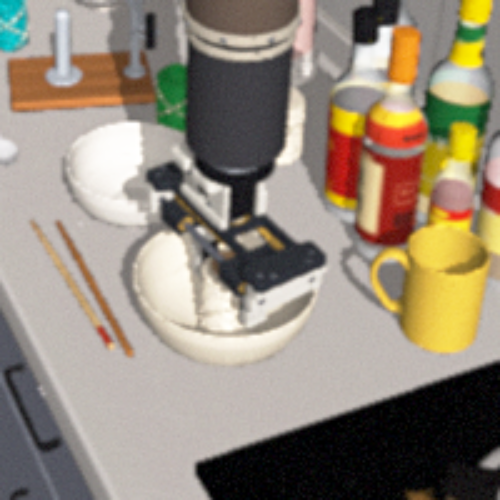

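Released at an opening of 63 mm or more, and the reel stands in the bowl. Lifting straight up.

```bash
python3 -m inch '[{"x":0,"y":-0.01,"z":-0.3,"yaw":0},{"x":0.01,"y":-0.02,"z":-0.6,"yaw":0},{"x":0.02,"y":-0.02,"z":-0.8,"yaw":0},{"x":0.02,"y":-0.02,"z":-0.9,"yaw":0},{"x":0.02,"y":-0.02,"z":-0.9,"yaw":0}]' 0.5; python3 -m inch '[{"x":0,"y":0,"z":-1,"yaw":0},{"x":-0.2,"y":-0.8,"z":-0.8,"yaw":0},{"x":-0.2,"y":-0.8,"z":-0.5,"yaw":0},{"x":-0.2,"y":-0.8,"z":0,"yaw":0},{"x":0,"y":-0.4,"z":0,"yaw":0}]'; python3 - <<'E'
from h import *
from scipy.optimize import least_squares as ls
st()
P=[]
for n in('side','top'):
    p,d,K,T=cap(n);P.append(p);W=cloud(d,K,T).reshape(-1,3)
    for lo,hi in((.05,.065),(.08,.092)):
        m=(np.hypot(W[:,0]-.427,W[:,1]+.339)<.036)&(W[:,2]>lo)&(W[:,2]<hi);Q=W[m]
        if len(Q)>10: f=ls(lambda c:np.hypot(Q[:,0]-c[0],Q[:,1]-c[1])-.026,[.427,-.339],loss='soft_l1',f_scale=.002); print(n,'reel',lo,len(Q),f.x.round(4))
    m=(np.hypot(W[:,0]-.427,W[:,1]+.339)<.04); print('reel top',W[m][:,2].max().round(4))
    m=(np.hypot(W[:,0]-.427,W[:,1]+.339)<.1)&(abs(W[:,2]-.079)<.004)&(np.hypot(W[:,0]-.427,W[:,1]+.339)>.07);Q=W[m];f=ls(lambda c:np.hypot(Q[:,0]-c[0],Q[:,1]-c[1])-c[2],[.427,-.339,.088],loss='soft_l1',f_scale=.002);print('bowl',len(Q),f.x.round(4))
cv2.imwrite('pics/f.png',np.hstack([cv2.resize(P[0][180:400,200:420],(400,400)),cv2.resize(P[1][130:290,225:425],(500,400))])[:,:800,::-1])
E
```

```text
time_s: 14.12
tcp_pos: [0.4239, -0.3421, 0.1539]
eef_rot: [-178.1, -0.6, 7.7]
contact_force: [0.8, -0.7, 0.2]
gripper_width: 0.066
time_s: 14.53
tcp_pos: [0.4006, -0.2779, 0.2248]
eef_rot: [-178.5, -1.2, 7.6]
contact_force: [-0.7, 0.3, -0.9]
gripper_width: 0.0661
{'time_s': 14.5333, 'joints': [-13.058, 3.3249, -22.4681, -1.9962, -63.6453, 111.5218], 'tcp_pos': [0.4006, -0.2779, 0.2248], 'eef_rot': [-178.5289, -1.1689, 7.5714], 'contact_force': [-0.7372, 0.3349, -0.881], 'gripper_width': 0.0661}
side reel 0.05 96 [ 0.4291 -0.3401]
side reel 0.08 160 [ 0.429  -0.3408]
reel top 0.6565
bowl 432 [ 0.4265 -0.3397  0.088 ]
reel top 0.6614
bowl 2 [ 0.4458 -0.3402  0.0889]
```

View pics/f.png

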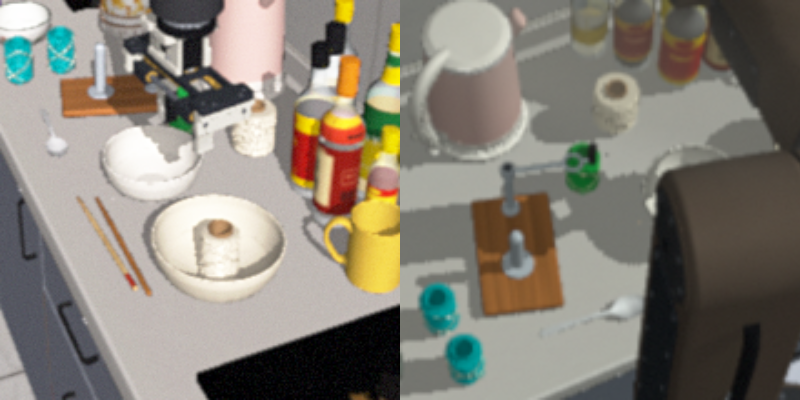

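The reel stands upright about 2.5 mm from the bowl's centre. The bowl hasn't moved, the guide arm is at 90°, and the robot is clear.

```bash
python3 -c "
from plant import r
print(r.close_job())"
```

```text
the job is handed in; nothing more can be done
None
```

The job is done and handed in at about 15 s on the robot clock, well under the 61 s limit.

**What I did:**
- I swung the guide arm to about −92° (its −y side).
- I gripped the reel at 10 N, lifted it straight off the spindle and carried it over the cream bowl.
- I lowered it until it touched the floor of the bowl (13 N contact), eased off, released and backed away.

**Last checks:**
- **Reel:** it stands upright, its axis shifting less than 1 mm between two heights. It is about 2.5 mm from the bowl's centre, at (0.429, −0.340) against (0.4265, −0.3397).
- **Cream bowl:** its measured centre is the same as before the placing, to within 0.1 mm.
- **Stand and bystanders:** the stand looks unmoved in the final pictures. It measured within 2 mm after the arm swing, and I did not measure it again after the lift. The white bowl, mug, spare reel and coloured look-alikes that are in view also look unmoved; I did not measure them.

**What disagreed or failed:**
- The tool crept to as much as 4.3° of tilt over the stand, because small errors added up from row to row. It was about 3.5° at the grip and 2° at release.
- The top camera could not confirm the final placing because the robot arm blocked its view, so the placing figures come from the side camera alone.

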